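# Hold a stand's crossbar against its post while the glue sets

## Robot

A 6-joint arm with a two-finger parallel gripper is mounted at the origin on the work surface. World frame = base frame: x ahead of the robot, y to its left, z up, the work surface at z = 0. Lengths are in m, angles in rad, forces in N, time in s.
With the tool pointing down it reaches from about 0.25 to 0.775 m from the base axis. Payload 4 kg.
Tool frame: the origin (TCP) lies midway between the tips of the shut fingers; the grasp point (between the pads) lies 19 mm behind it; z points along the fingers, y is the line along which they close (so a half turn about z gives the same grasp; the last joint's range is limited). The gripper opens to 94 mm and grips with 3 to 60 N. Pads are 16 mm wide; open, the fingers measure 119 mm over their backs; the gripper's body (75 mm by 177 mm) begins 78 mm behind the grasp point.
Start: joints at [-1.232, 0.087, 1.371, -0, 1.684, -0.103], TCP at [0.235, -0.497, 0.206] pointing down, gripper open.
Joint ranges: [-3.1, 3.1], [-0.76, 2.03], [0.27, 2.55], [-1.08, 4.22], [0.17, 2.65], [-2.57, 2.57]. Speed limits (rad/s): [2.79, 2.79, 3.14, 3.14, 3.14, 3.14].

## Interface

Orientations are given as [roll, pitch, yaw] about the fixed x, y, z axes, in that order (R = Rz(yaw) Ry(pitch) Rx(roll)).
In Python, from bench import get_obs, snapshot, close_job gives the robot as it stands. The module is installed in compiled form; this text tells all that it offers.
- The arm moves only by the tool drive_tool, never from a script. Its argument "commands" is a list of rows, each a list of 6 numbers: the shift along the tool's x, y, z in units of 0.04 m (1.0 is 0.04 m), then the turn, a rotation vector about the tool's x, y, z in units of 0.1 rad (1.0 is 0.1 rad). In form: [[dx, dy, dz, wx, wy, wz], ...]. A call has 1 to 20 rows; each row shifts and turns the commanded pose from where the row before left it, along the tool's axes as they then stand; what a row does not reach is not made up. A row lasts 1/8 s, in which the tool goes at most 62.5 mm and 10.7 degrees, less where a joint would pass 70% of its speed; a pose out of reach is approached as far as the arm can. A call with a number of a shift or a turn outside -1 to 1 is refused whole. A call with a gripper value outside its range is refused whole. "gripper" is the closure, from 0 (fully open) to 1 (shut), set as the call begins (left out, the last holds). The fingers move at their own pace and stop on an object; the grip force is fixed at half the most. Time passes only in rows, so rows that do not move let the fingers close. It gives the time, the measured TCP pose, the force, the opening and the grip force at its end, in the units of the state.
- get_obs(): the state, without advancing time (a new reading comes with each control period).
- snapshot(name): name is "scene" or "top"; returns a dict with "image" (480x640x3 uint8, blue, green, red), "range_z" (480x640 float32, m along the optical axis (not along the pixel's ray), 0 where there is no reading), "fx", "fy", "cx", "cy" (pixels), "rvec" (rotation vector, rad) and "tvec" (3), from world to camera coordinates, as OpenCV has them. Camera axes: x right, y down, z forward; pixel columns grow to the right and rows downward; lengths in m; the calibration is good to about 2 mm. A picture is of the moment at which its call begins.
- close_job(): hands the job in; it is judged then, once.
The state is a dict: "time": time; "joint_positions": joint angles; "qvel": joint speeds; "joint_torque": joint torques, N m; "tool_pos": TCP position; "ee_rot": TCP orientation; "wrist_force": force on the tool from outside, world axes, zero at the start; "wrist_torque": the same for the moment, N m; "width": finger opening in m; "finger_force": force on a finger pad.
Only numpy, scipy, OpenCV 4.12 (cv2) and the standard library are available. Lean on these libraries where they do the work, as an engineer would, in place of code of your own. Each camera call takes 0.05 s, during which the arm holds its last target. There are 200 camera calls.

## Task

I am gluing a small wooden stand for a wreath and need a third hand. Pick up the long bar, gripping it lightly because the soft wood dents (a squeeze of 15 N is plenty, 30 N is too much), lay it flat on the jig's bed along the two pencil lines, centred on the upright post, and push its end squarely against the post until the sprung post has gone back about half its travel (about 8 N), never all the way. Keep the bar in the gripper and that push steady for at least 3 s, and finish still holding it there; leave the tape roll, the offcut and the jar where they are.

Things in the scene. Friction and masses are not known exactly. Their poses are not given: they have to be found in the camera images.
- bar_mid (a point): centre (half-way up) of the loose crossbar: a plain straight bar of pale soft wood, 160 x 28 x 40 mm (length x width x height), about 60 g, standing on its 28 mm face on the table. x along its length, y across its 28 mm width, z up. Both ends are alike. It is the only long loose bar.
- lane (a point): on the upper face of the jig's bed, midway between the pencil lines, 80 mm from the untouched post: a bar just touching the post has its centre 20 mm above here. z up; y along the lines, away from the post (push towards -y); x across. The bed is plywood, 140 x 300 mm, fixed, its upper face 15 mm above the table. The lines are 32 mm apart.
- post_face (a point): on the front face of the upright post, mid-width, 20 mm above the bed; it moves with the post. The post is of pale wood, 40 mm wide, its top 90 mm above the bed, guided so that it only slides along the lines; behind it are a coil spring and a wooden block. Axes as those of lane: y points from the face to where the bar comes from.
- post (a joint): how far the post is pushed back (m): 0 untouched, 0.026 fully back against its end. The spring pushes back with 0.6 N per mm from zero, so half-way, 0.013, is about 8 N.
- bar: the same bar; origin at the centre of its underside, axes as bar_mid
- jig: the fixed jig; origin on the table under the centre line, 30 mm nearer the post than lane; axes as lane
- tape: paper tape roll lying flat, 90 mm across, 25 mm high, loose; leave alone. Origin under its centre
- offcut: short wood offcut, 55 x 30 x 30 mm, loose; leave alone. Origin under its centre
- jar: small glass jar, 60 mm across, 75 mm high, loose; leave alone. Origin under its centre
Things that resemble listed ones, but are neither listed nor needed, are in the scene too. Of the things that look like the bar, the smaller one is meant.

How it is judged:
On the way, in this order (a step that is already met when the one before it is completed fails the run):
1. the bar is lifted off the table in the gripper (height (world z) of bar_mid above 0.042 m and contact force between the fingers and bar above 1 N and distance between the grasp point and bar_mid below 0.075 m), for 0.1 s.
2. the bar lies along the lines and is held pressed on the post, half-way, for 2 s (contact force between bar and post between 4.5 and 11.5 N and value of joint post between 0.007 and 0.0195 m and x of bar_mid in the frame of lane between -0.008 and 0.008 m and z of bar_mid in the frame of lane between 0.016 and 0.025 m and angle between the x axis of bar_mid and the y axis of lane, either way round below 0.12 rad and angle between bar_mid's own z axis and vertical below 0.1 rad and contact force between the fingers and bar above 1 N and distance between the grasp point and bar_mid below 0.075 m), for 2 s.
At the end, for the whole second after the job is handed in: The gripper still holds the bar at rest on the bed (bottom within 5 mm, tilt under 0.1 rad), centred on the lines within 8 mm, parallel within 0.12 rad, its end pressing the post with 4.5 to 11.5 N (pushed back 7 to 19.5 mm); tape, offcut and jar within 20 mm of their start (all of step 2 and linear speed of bar below 0.01 m/s and distance of each of tape, offcut, jar from where it was at the start of the episode below 0.02 m); the arm keeps its last pose, push and grip.
It fails at once if the bar is squeezed too hard (over about 30 N a finger) (contact force between the fingers and bar above 62 N).
It fails at once if the post is pushed all the way back (value of joint post above 0.0245 m).
It fails at once if the tape is disturbed (distance of tape from where it was at the start of the episode above 0.02 m).
It fails at once if the offcut is disturbed (distance of offcut from where it was at the start of the episode above 0.02 m).
It fails at once if the jar is disturbed (distance of jar from where it was at the start of the episode above 0.02 m).
It also fails if it takes over 48 s, if anything falls off the work surface, if the arm or the gripper's body presses on something with over 40 N, if the wrist force passes 120 N, or if a joint passes its speed limit or range.

## Working session

There is one attempt and no reset: what is moved stays moved. The work goes in short steps, Python scripts to look and compute and a tool call to move; the robot and the scene stay as the last step left them, time stands still between calls to the robot, and variables do not carry over. Pictures are saved under pics/ and viewed, at most 10 in all, crops included, and the job is handed in when it is done.

Besides the shell and the picture viewer there is one more tool, called after "Call:" by a JSON object that holds its "fn" and its "kwargs", one argument or row to a line. drive_tool: Moves the arm, as the interface text tells. Its arguments: {"type":"object","properties":{"commands":{"type":"array"},"gripper":{"type":"number"}},"required":["commands"]}

```bash
mkdir -p pics
cat > h.py <<'E'
import numpy as np, cv2
from bench import get_obs, snapshot
def load(n):
    s=snapshot(n); np.save(f'{n}.npy',s,allow_pickle=True); return s
def get(n): return np.load(f'{n}.npy',allow_pickle=True).item()
def w(s,u,v,z=None):
    R=cv2.Rodrigues(np.array(s['rvec'],float))[0]; t=np.array(s['tvec'],float).ravel()
    r=np.array([(u-s['cx'])/s['fx'],(v-s['cy'])/s['fy'],1.])
    c=-R.T@t; d=R.T@r
    if z is None: k=s['range_z'][int(round(v)),int(round(u))]
    else: k=(z-c[2])/d[2]
    return c+k*d
E
python3 - <<'E'
from h import *
for n in('top','scene'):
    s=load(n); cv2.imwrite(f'pics/{n}0.png',s['image'])
print(get_obs())
E
```

```text
{'time': 0.1, 'joint_positions': array([-1.23213480e+00,  8.79103872e-02,  1.37208452e+00, -2.45246302e-05,
        1.68360531e+00, -1.03078021e-01]), 'qvel': array([-0.00200148, -0.00064818, -0.00177056, -0.00041431,  0.00049287,
       -0.00134386]), 'joint_torque': array([ 2.93147612e-03, -3.41250122e+01, -3.03302836e+01,  7.20701879e-02,
        3.03769705e-02, -9.08880565e-05]), 'tool_pos': array([ 0.23496692, -0.4967399 ,  0.20441465]), 'ee_rot': array([-3.13959323e+00, -1.82324715e-04,  4.41736627e-01]), 'wrist_force': array([-0.01787302, -0.18127199, -1.03146214]), 'wrist_torque': array([ 0.00091576, -0.02490446,  0.00920062]), 'finger_force': 0.0, 'width': 0.09350218336236155}
```

View pics/top0.png

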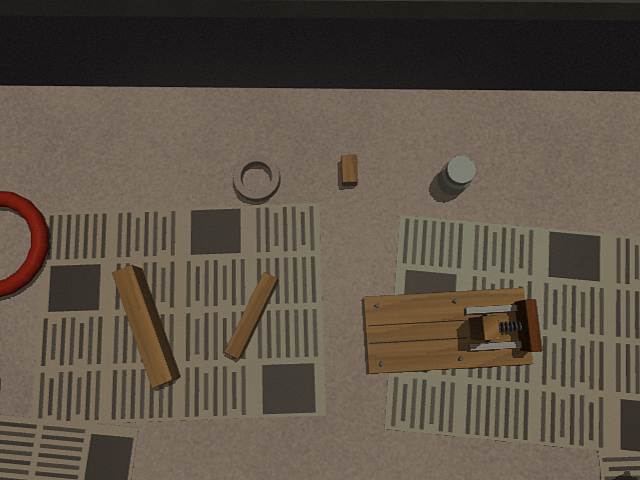

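View pics/scene0.png

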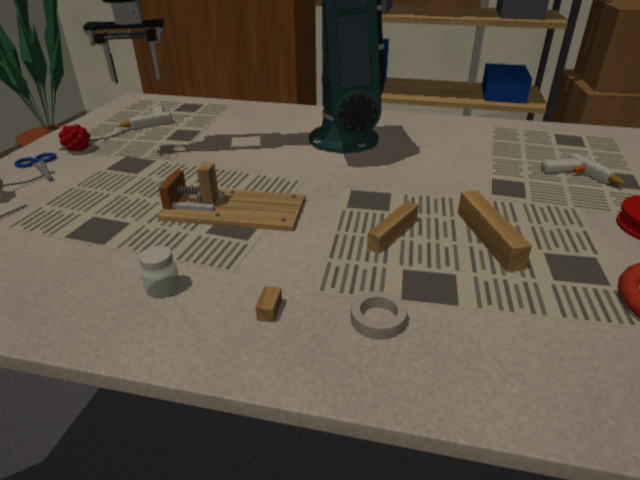

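The top view shows the smaller bar from about (269,277) to (232,355). A larger look-alike is on the left at (145,326). The jig bed spans (365–530, 290–374), with the post near (484,329). The tape, offcut and jar are along row ~170. I'll enlarge the bar and jig.

Run:
```python
from h import *
s=get('top'); im=s['image']
a=cv2.resize(im[265:365,210:290],None,fx=5,fy=5,interpolation=cv2.INTER_CUBIC)
b=cv2.resize(im[280:380,355:555],None,fx=4,fy=4,interpolation=cv2.INTER_CUBIC)
cv2.imwrite('pics/a.png',cv2.convertScaleAbs(a,alpha=1.6)); cv2.imwrite('pics/b.png',cv2.convertScaleAbs(b,alpha=1.6))
for p in [(250,316),(400,300),(400,332),(400,365),(480,328),(484,328),(488,328),(492,328),(300,300),(145,326)]: print(p,w(s,*p).round(4))
# bar by height mask
H=np.zeros((480,640,3))
for v in range(260,380):
    for u in range(210,560): H[v,u]=w(s,u,v)
np.save('H.npy',H)
m=((H[...,2]>.03)&(H[...,2]<.05)).astype(np.uint8); m[:,300:]=0
c=max(cv2.findContours(m,0,1)[0],key=cv2.contourArea)
P=H[m>0]; print(cv2.minAreaRect(P[:,:2].astype(np.float32)),P.mean(0),len(P))
m=(H[...,2]>.09); m[:,:440]=0; m[:,515:]=0
P=H[m]; print('post',cv2.minAreaRect(P[:,:2].astype(np.float32)),P.mean(0),len(P))
m=(abs(H[...,2]-.015)<.004); m[:,:355]=0
P=H[m]; print('bed',cv2.minAreaRect(P[:,:2].astype(np.float32)),P.mean(0),len(P))
```

```text
(250, 316) [0.4907 0.1993 0.0374]
(400, 300) [ 0.5254 -0.0757  0.0139]
(400, 332) [ 0.4666 -0.0752  0.0137]
(400, 365) [ 0.4071 -0.075   0.0113]
(480, 328) [ 0.4752 -0.2015  0.086 ]
(484, 328) [ 0.475  -0.2027  0.1046]
(488, 328) [ 0.4751 -0.2094  0.1047]
(492, 328) [0.4625 0.054  0.9656]
(300, 300) [ 5.234e-01  1.115e-01 -1.000e-04]
(145, 326) [0.4696 0.3826 0.0553]
((0.4937424063682556, 0.19732512533664703), (0.02873106673359871, 0.1597568541765213), 65.80512237548828) [0.49283333 0.19732525 0.03916079] 1420
post ((0.4744645953178406, -0.08677181601524353), (0.03961987420916557, 0.28187116980552673), 1.0983216762542725) [ 0.47512978 -0.1929292   0.16734603] 458
bed ((0.4723603129386902, -0.1616467386484146), (0.14002187550067902, 0.3000299334526062), 4.163609504699707) [ 0.46995377 -0.14198834  0.01441948] 10004
```

View pics/a.png

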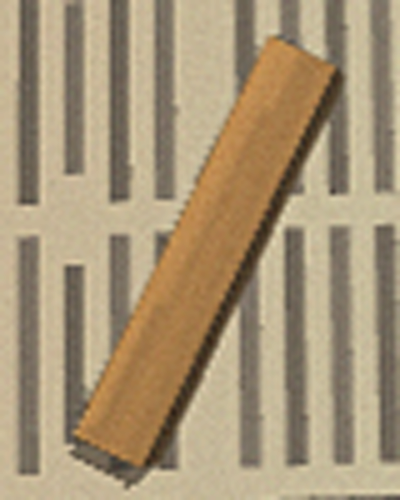

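View pics/b.png

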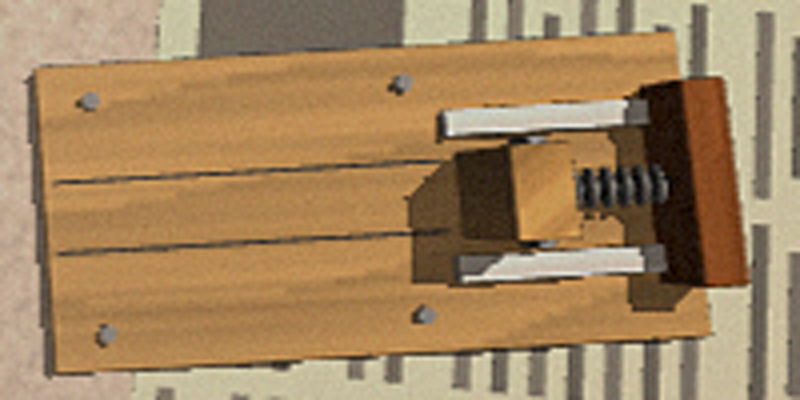

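The first crop shows the bar's top face, with corners at about (273,38), (338,70), (142,467) and (75,437). The second shows the pencil lines, (55,183)→(440,160) and (60,254)→(448,231). The post's top front edge runs from (511,143) to (517,239).

Run:
```python
from h import *
s=get('top')
A=lambda u,v:w(s,(u+.5)/5-.5+210,(v+.5)/5-.5+265,.04)
c=[A(*p) for p in [(273,38),(338,70),(142,467),(75,437)]]
print('bar',np.mean(c,0).round(4)); d=(c[0]+c[1]-c[2]-c[3])/2; print('len',np.linalg.norm(d),'ang',np.arctan2(d[1],d[0]),'wid',np.linalg.norm(c[0]-c[1]))
B=lambda u,v,z:w(s,(u+.5)/4-.5+355,(v+.5)/4-.5+280,z)
l=[B(*p,.015) for p in [(55,183),(440,160),(60,254),(448,231)]]
y=(l[0]-l[1]+l[2]-l[3]); y/=np.linalg.norm(y); x=np.array([y[1],-y[0],0])
m=np.mean(l,0); print('y',y,'ang',np.arctan2(y[1],y[0]),'sep',(l[2]-l[0])@x)
f=[B(511,143,.105),B(517,239,.105)]; fm=np.mean(f,0); print('post',f,np.linalg.norm(f[0]-f[1]),'lat offset',(fm-m)@x)
P0=m+y*((fm-m)@y); P0[2]=.015; print('face',P0,'lane',P0+.08*y,'barcentre at 13mm push',P0+.067*y)
print(cv2.Rodrigues(np.array(s['rvec']))[0].round(3))
o=get_obs();print(o['tool_pos'],o['ee_rot'])
from scipy.spatial.transform import Rotation as Ro
print(Ro.from_euler('xyz',o['ee_rot']).as_matrix().round(3))
```

```text
bar [0.493  0.1967 0.04  ]
len 0.1581060636783738 ang -0.42799516839138335 wid 0.026795271617973338
y [-0.07467761  0.99720773  0.        ] ang 1.6455435259160862 sep -0.032261413795629704
post [array([ 0.495858  , -0.20066995,  0.105     ]), array([ 0.45636145, -0.20173309,  0.105     ])] 0.039510847105749064 lat offset 0.0007607397530056612
face [ 0.47535111 -0.20125833  0.015     ] lane [ 0.4693769  -0.12148171  0.015     ] barcentre at 13mm push [ 0.47034771 -0.13444542  0.015     ]
[[ 0.016 -1.    -0.011]
 [-0.986 -0.014 -0.168]
 [ 0.168  0.014 -0.986]]
[ 0.23496692 -0.4967399   0.20441465] [-3.13959323e+00 -1.82324715e-04  4.41736627e-01]
[[ 0.904  0.428 -0.001]
 [ 0.428 -0.904  0.002]
 [ 0.    -0.002 -1.   ]]
```

Call:
{"fn": "drive_tool", "kwargs": {
  "commands": [
    [0.95,-0.92,0,0,0,0],
    [0.95,-0.92,0,0,0,0],
    [0.95,-0.92,0,0,0,0],
    [0.95,-0.92,0,0,0,0],
    [0.95,-0.92,0,0,0,0],
    [0.95,-0.92,0,0,0,0],
    [0.95,-0.92,0,0,0,0],
    [0.95,-0.92,0,0,0,0],
    [0.95,-0.92,0,0,0,0],
    [0.95,-0.92,0,0,0,0],
    [0.95,-0.92,0,0,0,0],
    [0.95,-0.92,0,0,0,0],
    [0.95,-0.92,0,0,0,0],
    [0.95,-0.92,0,0,0,0],
    [0,0,0,0,0,-1],
    [0,0,0,0,0,-1],
    [0,0,0,0,0,-1]
  ],
  "gripper": 0.2
}}

```text
time: 2.22
tool_pos: [0.4955, 0.1962, 0.2046]
ee_rot: [-3.141, 0.002, 0.746]
wrist_force: [-0.2, 0.6, 0.4]
width: 0.075
finger_force: 0.0
```

Call:
{"fn": "drive_tool", "kwargs": {
  "commands": [
    [0,0,0.1,0,0,-1],
    [0,0,0.1,0,0,-1],
    [0,0,0.1,0,0,-1],
    [0,0,0.1,0,0,-1],
    [0,0,0.1,0,0,-1],
    [0,0,0.1,0,0,-1],
    [0,0,0.1,0,0,-1],
    [0,0,0.1,0,0,-1],
    [0,0,0.1,0,0,-1],
    [0,0,0.1,0,0,-1],
    [0,0,0.1,0,0,-1],
    [0,0,0.1,0,0,-1],
    [0,0,0.1,0,0,-1],
    [0,0,0.1,0,0,-1],
    [0,0,0.1,0,0,-1],
    [0,0,0.1,0,0,-1],
    [0,0,0.1,0,0,-1],
    [0,0,0.1,0,0,-1],
    [0,0,0.1,0,0,-1],
    [0,0,0.1,0,0,-0.7]
  ]
}}

```text
time: 4.72
tool_pos: [0.4954, 0.1958, 0.1247]
ee_rot: [-3.141, -0.001, 2.714]
wrist_force: [-0.2, 0.3, 0.4]
width: 0.0756
finger_force: 0.0
```

Call:
{"fn": "drive_tool", "kwargs": {
  "commands": [
    [0,0,0,0,0,0],
    [0,0,0,0,0,0]
  ]
}}

```text
time: 4.97
tool_pos: [0.4957, 0.1959, 0.1253]
ee_rot: [-3.141, -0.0, 2.711]
wrist_force: [-0.4, -0.2, 0.3]
width: 0.0754
finger_force: 0.0
```

Call:
{"fn": "drive_tool", "kwargs": {
  "commands": [
    [0.06,0,0.4,0,0,0],
    [0,0,0.4,0,0,0],
    [0,0,0.4,0,0,0],
    [0,0,0.4,0,0,0],
    [0,0,0.4,0,0,0],
    [0,0,0.4,0,0,0],
    [0,0,0.3,0,0,0],
    [0,0,0.2,0,0,0],
    [0,0,0,0,0,0]
  ]
}}

```text
time: 6.1
tool_pos: [0.4933, 0.1969, 0.0088]
ee_rot: [-3.141, -0.001, 2.712]
wrist_force: [-0.0, -0.3, 0.1]
width: 0.0751
finger_force: 0.0
```

Call:
{"fn": "drive_tool", "kwargs": {
  "commands": [
    [0,0,0,0,0,0],
    [0,0,0,0,0,0],
    [0,0,0,0,0,0],
    [0,0,0,0,0,0],
    [0,0,0,0,0,0],
    [0,0,0,0,0,0]
  ],
  "gripper": 0.66
}}

```text
time: 6.85
tool_pos: [0.4936, 0.197, 0.0094]
ee_rot: [-3.141, 0.0, 2.712]
wrist_force: [-0.1, 0.3, 0.6]
width: 0.032
finger_force: 0.0
```

Call:
{"fn": "drive_tool", "kwargs": {
  "commands": [
    [0,0,0,0,0,0],
    [0,0,0,0,0,0],
    [0,0,0,0,0,0]
  ],
  "gripper": 0.7
}}

```text
time: 7.22
tool_pos: [0.4936, 0.197, 0.0094]
ee_rot: [-3.142, 0.0, 2.712]
wrist_force: [-0.0, 0.6, 0.4]
width: 0.0283
finger_force: 0.1
```

Call:
{"fn": "drive_tool", "kwargs": {
  "commands": [
    [0,0,0,0,0,0],
    [0,0,0,0,0,0],
    [0,0,0,0,0,0]
  ],
  "gripper": 0.72
}}

```text
time: 7.6
tool_pos: [0.4936, 0.1969, 0.0094]
ee_rot: [-3.141, 0.0, 2.712]
wrist_force: [0.3, 0.2, -0.3]
width: 0.0276
finger_force: 30.0
```

Call:
{"fn": "drive_tool", "kwargs": {
  "commands": [
    [0,0,0,0,0,0],
    [0,0,0,0,0,0]
  ],
  "gripper": 0.708
}}

```text
time: 7.85
tool_pos: [0.4936, 0.197, 0.0095]
ee_rot: [-3.142, 0.0, 2.712]
wrist_force: [0.6, 0.2, 0.2]
width: 0.0279
finger_force: 19.3
```

Call:
{"fn": "drive_tool", "kwargs": {
  "commands": [
    [0,0,-0.2,0,0,0],
    [0,0,-0.3,0,0,0],
    [0,0,-0.4,0,0,0],
    [0,0,-0.3,0,0,0.5],
    [0,0,-0.3,0,0,0.9],
    [0,0,0,0,0,0.9],
    [0,0,0,0,0,0.9],
    [0,0,0,0,0,0.9],
    [0,0,0,0,0,0.9],
    [0,0,0,0,0,0.9],
    [0,0,0,0,0,0.9],
    [0,0,0,0,0,0.9],
    [0,0,0,0,0,0.9],
    [0,0,0,0,0,0.9],
    [0,0,0,0,0,0.9],
    [0,0,0,0,0,0.27],
    [0,0,0,0,0,0],
    [0,0,0,0,0,0]
  ],
  "gripper": 0.707
}}

```text
time: 10.1
tool_pos: [0.4937, 0.197, 0.0697]
ee_rot: [3.141, 0.0, 1.645]
wrist_force: [-0.2, 0.0, 0.3]
width: 0.028
finger_force: 16.0
```

Call:
{"fn": "drive_tool", "kwargs": {
  "commands": [
    [-0.25,-0.04,0,0,0,0],
    [-0.5,-0.09,0,0,0,0],
    [-0.5,-0.09,0,0,0,0],
    [-0.5,-0.09,0,0,0,0],
    [-0.5,-0.09,0,0,0,0],
    [-0.5,-0.09,0,0,0,0],
    [-0.5,-0.09,0,0,0,0],
    [-0.5,-0.09,0,0,0,0],
    [-0.5,-0.09,0,0,0,0],
    [-0.5,-0.09,0,0,0,0],
    [-0.5,-0.09,0,0,0,0],
    [-0.5,-0.09,0,0,0,0],
    [-0.5,-0.09,0,0,0,0],
    [-0.5,-0.08,0,0,0,0],
    [-0.4,0,0,0,0,0],
    [0,0,0,0,0,0],
    [0,0,0,0,0,0]
  ]
}}

```text
time: 12.22
tool_pos: [0.4667, -0.0916, 0.0694]
ee_rot: [-3.141, -0.0, 1.645]
wrist_force: [-0.4, -0.5, 1.4]
width: 0.0279
finger_force: 16.0
```

Run:
```python
from h import *
o=get_obs(); print(o['tool_pos'],o['ee_rot'],o['finger_force'],o['wrist_force'])
s=load('top'); b=cv2.resize(s['image'][280:380,355:555],None,fx=4,fy=4,interpolation=cv2.INTER_CUBIC)
cv2.imwrite('pics/c.png',cv2.convertScaleAbs(b,alpha=1.6))
s=load('scene'); b=cv2.resize(s['image'][90:250,140:340],None,fx=3.5,fy=3.5,interpolation=cv2.INTER_CUBIC)
cv2.imwrite('pics/d.png',cv2.convertScaleAbs(b,alpha=1.6))
```

```text
[ 0.46674037 -0.09161915  0.0694073 ] [-3.14145629e+00 -4.07522904e-04  1.64460355e+00] 16.00237011909485 [-0.36735838 -0.45921285  1.3512959 ]
```

View pics/c.png

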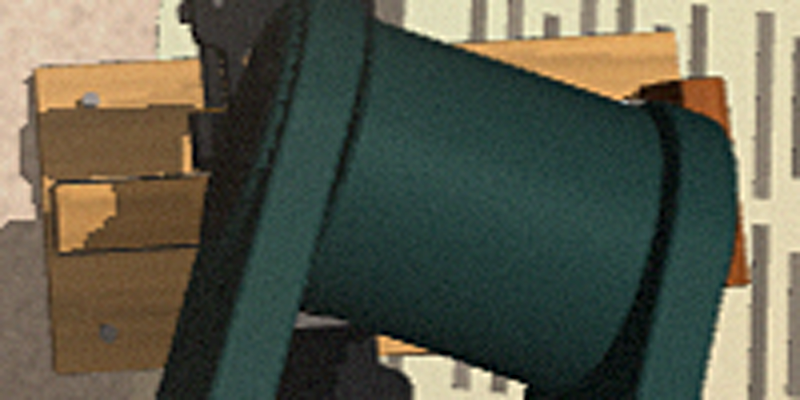

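View pics/d.png

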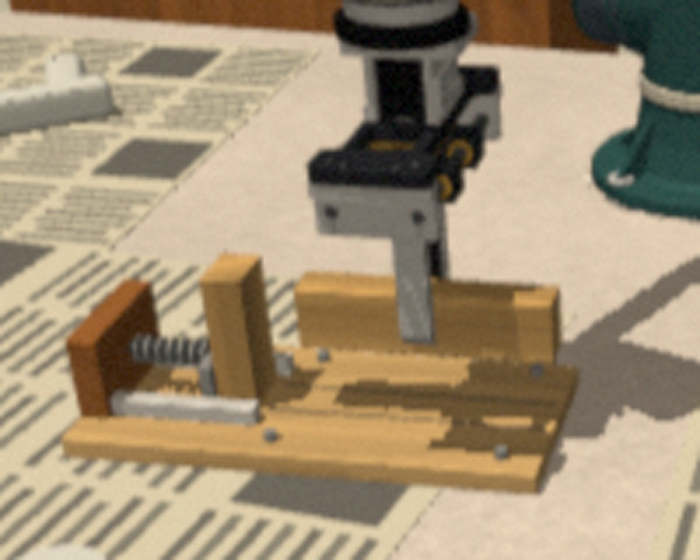

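The arm covers most of the top view, but the bar's far end shows as an edge from about (55,183) to (60,253). The side view shows the bar level in the fingers, above the bed and clear of the post. I'll check its sideways position from that end.

Run:
```python
from h import *
s=get('top')
B=lambda u,v,z:w(s,(u+.5)/4-.5+355,(v+.5)/4-.5+280,z)
y=np.array([-.0747,.9972,0]);x=np.array([y[1],-y[0],0]); o=get_obs()['tool_pos']; P0=np.array([.47535,-.20126,0])
a,b=B(55,183,.1),B(60,253,.1); e=(a+b)/2
for p in (a,b,e,o): print((p-P0)@x,(p-P0)@y,(p-o)@y)
```

```text
0.015250196669134042 0.19014336825690564 0.07979606090798633
-0.01371666883661819 0.1901737862008031 0.07982647885188379
0.0007667639162579256 0.19015857722885435 0.07981126987993506
-0.00022867989951272545 0.1103473073489193 0.0
```

Call:
{"fn": "drive_tool", "kwargs": {
  "commands": [
    [0,0,0.2,0,0,0],
    [0,0,0.25,0,0,0],
    [0,0,0.25,0,0,0],
    [0,0,0.2,0,0,0],
    [0,0,0.1,0,0,0],
    [0,0,0.05,0,0,0],
    [0,0,0.05,0,0,0],
    [0,0,0,0,0,0],
    [0,0,0,0,0,0]
  ]
}}

```text
time: 13.45
tool_pos: [0.4671, -0.0919, 0.0257]
ee_rot: [3.141, 0.0, 1.645]
wrist_force: [0.2, -0.4, -1.0]
width: 0.0275
finger_force: 16.0
```

Call:
{"fn": "drive_tool", "kwargs": {
  "commands": [
    [-0.1,0,0,0,0,0],
    [-0.1,0,0,0,0,0],
    [-0.1,0,0,0,0,0],
    [-0.1,0,0,0,0,0],
    [-0.1,0,0,0,0,0],
    [-0.1,0,0,0,0,0],
    [-0.05,0,0,0,0,0],
    [0,0,0,0,0,0],
    [0,0,0,0,0,0]
  ]
}}

```text
time: 14.58
tool_pos: [0.4688, -0.1176, 0.0255]
ee_rot: [3.142, 0.0, 1.645]
wrist_force: [-0.1, 0.1, -0.6]
width: 0.0282
finger_force: 16.0
```

Call:
{"fn": "drive_tool", "kwargs": {
  "commands": [
    [-0.05,0,0.02,0,0,0],
    [-0.05,0,0,0,0,0],
    [-0.05,0,0,0,0,0],
    [-0.05,0,0,0,0,0],
    [-0.05,0,0,0,0,0],
    [-0.05,0,0,0,0,0],
    [0,0,0,0,0,0],
    [0,0,0,0,0,0],
    [0,0,0,0,0,0]
  ]
}}

```text
time: 15.7
tool_pos: [0.4697, -0.1294, 0.0246]
ee_rot: [-3.142, -0.0, 1.645]
wrist_force: [-0.6, 4.8, 0.2]
width: 0.028
finger_force: 16.0
```

Call:
{"fn": "drive_tool", "kwargs": {
  "commands": [
    [-0.03,0,0,0,0,0],
    [-0.03,0,0,0,0,0],
    [-0.03,0,0,0,0,0],
    [-0.03,0,0,0,0,0],
    [0,0,0,0,0,0],
    [0,0,0,0,0,0],
    [0,0,0,0,0,0],
    [0,0,0,0,0,0]
  ]
}}

```text
time: 16.7
tool_pos: [0.47, -0.1335, 0.0247]
ee_rot: [3.142, -0.002, 1.645]
wrist_force: [1.2, 7.8, 1.5]
width: 0.0278
finger_force: 16.0
```

Run:
```python
from h import *
s=load('scene'); b=cv2.resize(s['image'][90:250,140:340],None,fx=3.5,fy=3.5,interpolation=cv2.INTER_CUBIC)
cv2.imwrite('pics/e.png',cv2.convertScaleAbs(b,alpha=1.6))
o=get_obs(); print(o['tool_pos'],o['ee_rot'],o['finger_force'],o['wrist_force'],o['wrist_torque'])
```

```text
[ 0.47002264 -0.13354283  0.02464924] [-3.14158412e+00 -1.88254672e-03  1.64487844e+00] 16.007697880268097 [-0.47641583  6.91204444  1.25864053] [ 1.02435115 -0.05354131 -0.04175675]
```

View pics/e.png

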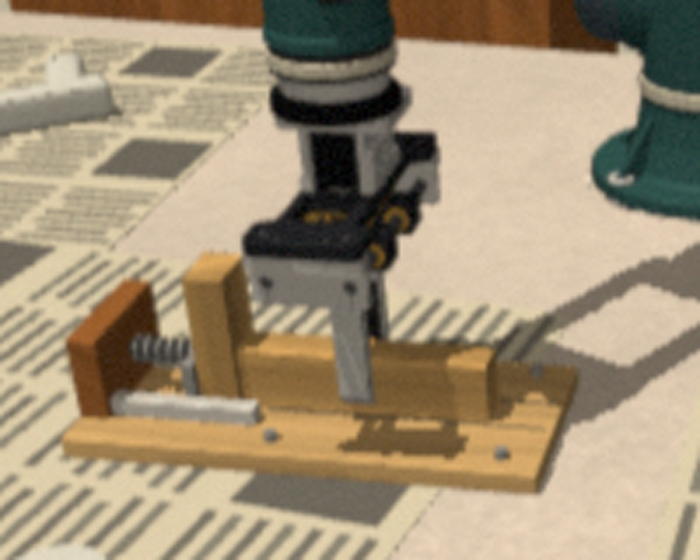

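The bar lies flat along the lines with its end against the post, and the spring is partly compressed. The push is about 7.5 N at roughly 12 mm of travel. I'll hold it there for over 3 s.

Call:
{"fn": "drive_tool", "kwargs": {
  "commands": [
    [0,0,0,0,0,0],
    [0,0,0,0,0,0],
    [0,0,0,0,0,0],
    [0,0,0,0,0,0],
    [0,0,0,0,0,0],
    [0,0,0,0,0,0],
    [0,0,0,0,0,0],
    [0,0,0,0,0,0],
    [0,0,0,0,0,0],
    [0,0,0,0,0,0],
    [0,0,0,0,0,0],
    [0,0,0,0,0,0],
    [0,0,0,0,0,0],
    [0,0,0,0,0,0],
    [0,0,0,0,0,0],
    [0,0,0,0,0,0]
  ]
}}

```text
time: 18.75
tool_pos: [0.47, -0.1335, 0.0247]
ee_rot: [3.142, -0.002, 1.645]
wrist_force: [0.7, 6.9, 2.2]
width: 0.0278
finger_force: 16.0
```

Call:
{"fn": "drive_tool", "kwargs": {
  "commands": [
    [0,0,0,0,0,0],
    [0,0,0,0,0,0],
    [0,0,0,0,0,0],
    [0,0,0,0,0,0],
    [0,0,0,0,0,0],
    [0,0,0,0,0,0],
    [0,0,0,0,0,0],
    [0,0,0,0,0,0],
    [0,0,0,0,0,0],
    [0,0,0,0,0,0],
    [0,0,0,0,0,0],
    [0,0,0,0,0,0],
    [0,0,0,0,0,0],
    [0,0,0,0,0,0],
    [0,0,0,0,0,0],
    [0,0,0,0,0,0]
  ]
}}

```text
time: 20.75
tool_pos: [0.47, -0.1335, 0.0246]
ee_rot: [-3.142, -0.002, 1.645]
wrist_force: [-1.0, 7.2, 1.4]
width: 0.0279
finger_force: 16.0
```

```bash
python3 -c "
from bench import close_job; print(close_job())"
```

```text
the job is handed in; nothing more can be done
None
```

The job is handed in with the bar still gripped at about 16 N a finger, flat along the lines, pressing the post with about 7 N (roughly 12 mm back); that push held steady for over 4 s. One lapse: while closing, the grip briefly read 30 N a finger, your "too much" mark, so check the bar for dents.

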